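# Put the two-tier stoneware stand together

### The job

Put the two-tier serving stand together: press the wooden post straight down into the hole in the stoneware dish's hub until its shoulder sits fully home on the hub, then lower the small wooden plate over the top of the post until it rests level on it. The hub is hand-made and its sharp-edged hole is a few millimetres off the middle of the dish, so feel for it gently: leaning hard on the stoneware chips it. Leave the other things on the worktop where they are.

Things in the scene. Friction and masses are not known exactly. Their poses are not given: they have to be found in the camera images.
- dish: Lower tier: round blue glazed stoneware dish, 194 mm across, with a dark rim 24 mm high; heavy, does not slide. Origin: centre of its underside, on the worktop; z up. From its middle rises a round blue hub 56 mm across with a flat top 36 mm above the worktop. The glaze chips if anything presses on the dish or hub with over 60 N; 4 to 6 N is enough to feel for the hole.
- hub_mid (a point): The dish's own middle at the height of the hub's top (36 mm). The hub holds a sharp-edged blind round hole, 22 mm wide. Put on by hand, hub and hole are centred 3 to 4 mm from this point, in a direction not measured here and different each time. A cork lies in the hole, its top 13 mm down; it is pushed down the last 13 mm against about 9 N (12 to 18 N is ample) and does not spring back.
- post: Turned wooden post, 108 mm tall, 90 g, standing on its tenon. Origin: centre of the tenon's lower end; z along the post to the spigot. Plain tenon 20 mm thick, 26 mm long; stem 28 mm thick from 26 to 88 mm (grip here), its lower shoulder rests on the hub when fully home, the origin then 10 mm above the worktop; spigot 14 mm thick from 88 to 108 mm, its top 8 mm tapered to 7 mm.
- tier: Upper tier: wooden plate 130 mm across, 14 mm high at the rim, flat on the worktop, 160 g. Origin: centre of its underside; z up. A wooden grip 30 mm thick rises in its middle to 55 mm (pinch it 20 to 44 mm above the underside). A bore 17 mm wide, 24 mm deep opens in the middle of the underside and fits loosely over the spigot; seated, the underside is 88 mm above the post's origin.
- oil: Bystander: dark green oil bottle with red cap, 61 mm wide, 267 mm tall. Origin: centre of its underside.
- pepper: Bystander: dark brown wooden pepper mill, 58 mm wide, 170 mm tall. Origin: centre of its underside.
- salt: Bystander: glass salt shaker with grey cap, 44 mm wide, 90 mm tall. Origin: centre of its underside.
- spice: Bystander: spice jar with red cap, 45 mm wide, 106 mm tall. Origin: centre of its underside.
- honey: Bystander: jar with black lid and amber contents, 65 mm wide, 86 mm tall. Origin: centre of its underside.
- mug: Bystander: light blue mug, 81 mm wide (120 mm with handle), 94 mm tall. Origin: centre of its underside.
There are look-alikes about, which are no part of the job. What is meant by the tier is not yellow, and is the larger of those in its own colour.

How it is judged:
On the way:
1. the post is pressed fully home and upright in the hub's hole (z of post in the frame of dish between 0.006 and 0.0125 m and horizontal distance between post and dish below 0.008 m and angle between post's own z axis and vertical below 0.07 rad), for 0.2 s.
At the end, for the whole second after the job is handed in: Post home: origin 6-12.5 mm above the dish's underside, within 8 mm of the dish's middle, upright to 0.07 rad. Wooden plate on its upper shoulder: underside 85-90.5 mm above the post's origin, within 6 mm of its axis, level to 0.08 rad. Both at rest (all of step 1 and z of tier in the frame of post between 0.085 and 0.0905 m and horizontal distance between tier and post below 0.006 m and angle between tier's own z axis and vertical below 0.08 rad and linear speed of each of tier, post below 0.02 m/s); the robot touches nothing.
It fails at once if anything pressed on the stoneware dish or hub with more than 60 N (contact force between dish and anything else above 60 N).
It fails at once if a bystander was moved more than 40 mm (distance of any of oil, pepper, salt, spice, honey, mug from where it was at the start of the episode above 0.04 m).
It also fails if it takes over 67 s, if anything falls off the work surface, if the arm or the gripper's body presses on something with over 40 N, if the wrist force passes 120 N, or if a joint passes its speed limit or range.

### The arm

A 7-joint arm with a two-finger parallel gripper is mounted at the origin on the work surface; the furniture and walls round the work are solid. World frame = base frame: x ahead of the robot, y to its left, z up, the work surface at z = 0. Lengths are in m, angles in rad, forces in N, time in s.
With the tool pointing down it reaches from about 0.425 to 0.925 m from the base axis. Payload 6.8 kg.
Tool frame: the origin (TCP) lies midway between the tips of the shut fingers; the grasp point (between the pads) lies 19 mm behind it; z points along the fingers, y is the line along which they close (so a half turn about z gives the same grasp; the last joint's range is limited). The gripper opens to 85 mm and grips with 20 to 120 N. Pads are 22 mm wide; open, the fingers measure 114 mm over their backs; the gripper's body (76 mm by 85 mm) begins 54 mm behind the grasp point. The pads swing forward as they close: fully open they stand 13 mm farther back than shut.
Start: joints at [-1.261, 0.477, 0.022, 1.555, -0.011, 1.109, -0.083], TCP at [0.274, 0.617, 0.231] pointing down, gripper open.
Joint ranges: [-2.96, 2.96], [-0.34, 2.1], [-1.41, 1.46], [0.24, 2.44], [-1.37, 4.51], [0.17, 1.92], [-2.96, 2.96]. Speed limits (rad/s): [2.39, 2.39, 3.14, 3.14, 3.14, 3.14, 3.14].

### API

Orientations are given as a rotation vector (axis times angle).
In Python, from bench import r gives the robot as it stands. The module is installed in compiled form; this text tells all that it offers.
- The arm moves only by the tool apply_moves, never from a script. Its argument "rows" is a list of rows, each a list of 6 numbers: the shift along the tool's x, y, z scaled (see below), then the turn, a rotation vector about the tool's x, y, z scaled (see below). A call has 1 to 5 rows; each row is the pose to reach, as a shift and turn from the pose commanded when the call began, along the tool's axes at that moment; what a row does not reach only later rows make up. The controller multiplies each number of a shift by 0.25 m and each number of a turn by 90 degrees. A row lasts 1/8 s, in which the tool goes at most 62.5 mm and 10.7 degrees, less where a joint would pass 70% of its speed; a pose out of reach is approached as far as the arm can. A call with a number of a shift or a turn outside -1 to 1 is refused whole. A call with a gripper value outside its range is refused whole. "claw" is the opening, from 0 (shut) to 1 (fully open), set as the call begins (left out, the last holds). The fingers move at their own pace and stop on an object; "newtons" is the grip in N (left out, the last holds). Time passes only in rows, so rows that repeat a pose let the fingers close. It gives the time, the measured TCP pose, the force, the opening and the grip force at its end, in the units of the state.
- r.get_obs(): the state, without advancing time (a new reading comes with each control period).
- r.grab_frame(name): name is "scene" or "side" or "wrist"; returns a dict with "pixels" (420x560x3 uint8, red, green, blue), "intrinsics" (3x3 intrinsics, pixels), "dist" ([k1, k2, p1, p2, k3] as OpenCV has them; the pictures are not rectified), "eye" and "attitude" of the camera in the world. Camera axes: x right, y up, looking along -z (the intrinsics and any distortion apply to the point x, -y, -z); pixel columns grow to the right and rows downward; lengths in m; the calibration is good to about 2 mm. A picture is of the moment at which its call begins. There is no depth.
- r.hand_in(): hands the job in; it is judged then, once.
Trained networks look in a picture, given as the dict that the camera call returned (one of the last four; its "shot" number tells which), for a name from the list of things; names that differ only in an ending like _2 or _b are one class to them, and where a whole thing is asked for, a point or a joint stands for the part that bears it (a point fixed in the world has none). Each returns a list of dicts, best first, with "conf" (0 to 1); they miss things now and then, are a little off and sometimes report something else, mostly with a low value. They report only what shows in the picture. A call takes as long as a camera call. They do not tell look-alikes from the thing itself.
- r.search_frame(picture, thing): "rect" ([left, top, width, height] in pixels, round what is visible of it).
- r.outline_of(picture, thing): "pixels" (420x560 bool, what is visible of it) and "rect" ([left, top, width, height] in pixels, round what is visible of it).
- r.landmark_of(picture, thing): "point" ([column, row] in pixels: a listed point, or the origin of a listed thing).
The state is a dict: "clock": time; "joints": joint angles; "qvel": joint speeds; "tau": joint torques, N m; "tcp_pos": TCP position; "orientation": TCP orientation; "contact_force": force on the tool from outside, world axes, zero at the start; "moment": the same for the moment, N m; "grip_width": finger opening in m; "gripper_force": force on a finger pad.
Only numpy, scipy, OpenCV 4.12 (cv2) and the standard library are available. Lean on these libraries where they do the work, as an engineer would, in place of code of your own. Each camera call takes 0.05 s, during which the arm holds its last target. There are 200 camera calls.

## Working session

There is one attempt and no reset: what is moved stays moved. The work goes in short steps, Python scripts to look and compute and a tool call to move; the robot and the scene stay as the last step left them, time stands still between calls to the robot, and variables do not carry over. Pictures are saved under pics/ and viewed, at most 10 in all, crops included, and the job is handed in when it is done.

Besides the shell and the picture viewer there is one more tool, called after "Emit:" as name([rows], argument=value, ...), one row to a line, values as JSON. apply_moves: Moves the arm, as the interface text tells. Its arguments: {"type":"object","properties":{"rows":{"type":"array","items":{"type":"array","items":{"type":"number"}}},"claw":{"type":"number"},"newtons":{"type":"number"}},"required":["rows"]}

```bash
mkdir -p pics
cat > h.py <<'E'
import numpy as np, cv2
from scipy.spatial.transform import Rotation as R
from bench import r
def rot(a):
    a=np.asarray(a,float)
    return a if a.shape==(3,3) else (R.from_rotvec(a).as_matrix() if a.size==3 else R.from_quat(a).as_matrix())
def ray(f,px):
    u=cv2.undistortPoints(np.array([[px]],float),f['intrinsics'],np.array(f['dist'],float))[0,0]
    return np.array(f['eye']),rot(f['attitude'])@np.array([u[0],-u[1],-1.])
def onz(f,px,z):
    e,d=ray(f,px); return e+d*(z-e[2])/d[2]
def proj(f,p):
    c=rot(f['attitude']).T@(np.array(p)-f['eye']); 
    return cv2.projectPoints(np.array([[c[0],-c[1],-c[2]]]),np.zeros(3),np.zeros(3),f['intrinsics'],np.array(f['dist'],float))[0][0,0]
def tri(fs,ps):
    A=np.zeros((3,3));b=np.zeros(3)
    for f,p in zip(fs,ps):
        e,d=ray(f,p);d/=np.linalg.norm(d);M=np.eye(3)-np.outer(d,d);A+=M;b+=M@e
    return np.linalg.solve(A,b)
def save(f,n): cv2.imwrite('pics/'+n+'.png',f['pixels'][:,:,::-1])
def units(target,rv=None):
    "shift in tool axes, scaled units, from measured pose"
    o=r.get_obs();T=rot(o['orientation']);return T.T@(np.array(target)-o['tcp_pos'])/0.25
E
python3 - <<'E'
from h import *
np.set_printoptions(precision=4,suppress=True)
o=r.get_obs();print(o)
a=r.grab_frame('scene');b=r.grab_frame('side');c=r.grab_frame('wrist')
cv2.imwrite('pics/a.png',np.hstack([a['pixels'],b['pixels']])[:,:,::-1][:,::1]) 
save(a,'scene');save(b,'side');save(c,'wrist')
for n,f in (('scene',a),('side',b),('wrist',c)):
    print(n,f['eye'],rot(f['attitude'])[:,2],f['attitude'])
    for t in ['dish','hub_mid','post','tier','oil','pepper','salt','spice','honey','mug']:
        for d in r.landmark_of(f,t)[:4]:
            p=d['point'];print(t,round(d['conf'],2),np.round(p),onz(f,p,0.036 if t=='hub_mid' else 0))
E
```

```text
{'clock': 0.0, 'joints': array([-1.2612,  0.4778,  0.0224,  1.5564, -0.0115,  1.1093, -0.0831]), 'qvel': array([ 0.0012, -0.    , -0.0016,  0.0008, -0.0004,  0.0025,  0.0005]), 'tau': array([  0.0002, -59.6444,   1.6076, -28.12  ,   0.0123,   0.0093,
         0.    ]), 'tcp_pos': array([0.2736, 0.6164, 0.2303]), 'orientation': array([-0.6514, -3.0731,  0.0028]), 'contact_force': array([ 0.405 , -0.2586,  0.3904]), 'moment': array([-0.0142, -0.0029, -0.0137]), 'gripper_force': 0.0, 'grip_width': 0.08538179847043692}
scene [-0.5663 -0.6112  0.79  ] [-0.7412 -0.4365  0.5101] [ 0.943  -0.529  -0.9552]
dish 0.62 [278. 231.] [0.4902 0.0332 0.    ]
hub_mid 0.77 [275. 222.] [0.4822 0.0363 0.036 ]
hub_mid 0.25 [275. 227.] [0.4552 0.0205 0.036 ]
post 0.72 [360. 273.] [ 0.4158 -0.2643  0.    ]
post 0.28 [378. 216.] [ 0.7174 -0.2013  0.    ]
tier 0.93 [214. 228.] [0.412 0.212 0.   ]
tier 0.92 [342. 248.] [ 0.5005 -0.1736  0.    ]
oil 0.9 [271. 191.] [0.7039 0.1857 0.    ]
pepper 0.69 [351. 208.] [ 0.7231 -0.106   0.    ]
pepper 0.23 [276. 222.] [0.535  0.0634 0.    ]
salt 0.86 [379. 215.] [ 0.72
[... 506 characters left out ...]
9 0.2177 0.    ]
tier 0.76 [179. 208.] [0.2661 0.2449 0.    ]
tier 0.35 [325. 366.] [ 0.3113 -0.4425  0.    ]
oil 0.85 [312. 176.] [0.708  0.1674 0.    ]
pepper 0.86 [363. 219.] [ 0.697 -0.109  0.   ]
pepper 0.37 [276. 218.] [0.4885 0.0399 0.    ]
pepper 0.23 [316. 292.] [ 0.4147 -0.2647  0.    ]
salt 0.63 [392. 233.] [ 0.7245 -0.2018  0.    ]
spice 0.98 [330. 192.] [0.7025 0.0561 0.    ]
honey 0.76 [195. 167.] [0.4056 0.4401 0.    ]
mug 0.94 [329. 368.] [ 0.3154 -0.4506  0.    ]
wrist [0.207  0.647  0.3739] [-0.2653  0.12    0.9567] [-0.2631 -0.1684  1.1445]
tier 0.94 [ 86. 377.] [0.4314 0.2213 0.    ]
tier 0.7 [ 32. 280.] [0.2645 0.248  0.    ]
honey 0.77 [204. 316.] [0.4062 0.4377 0.    ]
```

View pics/scene.png

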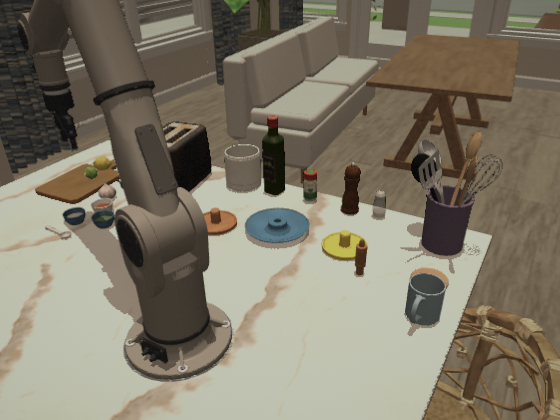

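View pics/side.png

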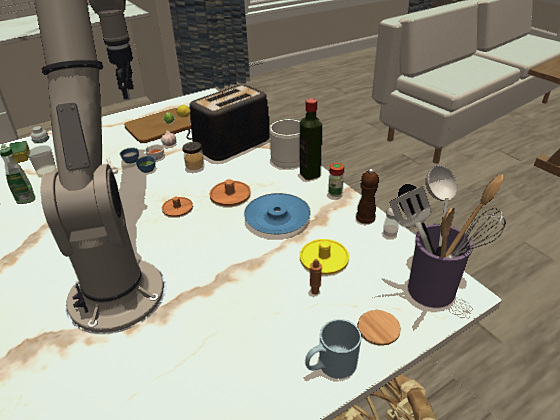

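The scene shows the dish at about (277,225) in the scene view. In the side view the post is at (316,280), the large orange tier at (230,190) and the small orange look-alike at (177,206). The yellow plate at (324,257) is another look-alike. The toaster and pot are the obstacles near the start.

Run:
```python
from h import *
np.set_printoptions(precision=3,suppress=True)
a=r.grab_frame('scene');b=r.grab_frame('side')
print(b['intrinsics'])
for p in [(194,145),(234,158),(268,138),(270,155),(287,166),(304,160),(145,170)]: print('side',p,onz(b,p,0))
for t,z in [('hub_mid',.036),('dish',0),('tier',0),('post',0)]:
    A=r.landmark_of(a,t);B=r.landmark_of(b,t)
    for x in A[:2]:
        for y in B[:3]:
            X=tri([a,b],[x['point'],y['point']]);print(t,x['conf'],y['conf'],X,np.linalg.norm(proj(a,X)-x['point']))
print(units([.415,.215,.28]),units([.487,.037,.25]))
```

```text
[[453.828   0.    281.081]
 [  0.    453.828 209.325]
 [  0.      0.      1.   ]]
side (194, 145) [0.465 0.589 0.   ]
side (234, 158) [0.546 0.417 0.   ]
side (268, 138) [0.723 0.477 0.   ]
side (270, 155) [0.663 0.362 0.   ]
side (287, 166) [0.673 0.264 0.   ]
side (304, 160) [0.744 0.265 0.   ]
side (145, 170) [0.251 0.522 0.   ]
hub_mid 0.7 0.84 [0.499 0.04  0.026] 2.083433633628436
dish 0.85 0.98 [0.478 0.034 0.012] 1.5356600248221335
dish 0.85 0.52 [ 0.443 -0.099 -0.017] 44.54302684601517
dish 0.48 0.98 [ 0.426 -0.028  0.135] 19.955287138996976
dish 0.48 0.52 [ 0.313 -0.218  0.191] 67.69965155491869
tier 0.93 0.87 [0.2   0.026 0.174] 0.3758374461569819
tier 0.93 0.76 [0.416 0.208 0.007] 2.5453419985522863
tier 0.93 0.72 [ 0.705  0.279 -0.286] 42.28548255313956
tier 0.78 0.87 [ 0.089 -0.33   0.371] 32.17682923613166
tier 0.78 0.76 [ 0.189 -0.289  0.314] 34.41649175148252
tier 0.78 0.72 [ 0.488 -0.186  0.022] 0.3526436451644937
post 0.55 0.62 [ 0.421 -0.259 -0.014] 1.027712205042311
[-1.168 -1.24  -0.195] [-1.72  -1.774 -0.075]
```

Emit:
apply_moves([
  [-0.17,-0.18,-0.05],
  [-0.34,-0.36,-0.1],
  [-0.51,-0.54,-0.15],
  [-0.68,-0.72,-0.2],
  [-0.85,-0.9,-0.2],
])

```text
$.rows[0]: bad value
```

Emit:
apply_moves([
  [-0.17,-0.18,-0.05,0,0,0],
  [-0.34,-0.36,-0.1,0,0,0],
  [-0.51,-0.54,-0.15,0,0,0],
  [-0.68,-0.72,-0.2,0,0,0],
  [-0.85,-0.9,-0.2,0,0,0],
])

```text
clock: 2.78
tcp_pos: [0.3772, 0.3255, 0.2826]
orientation: [0.651, 3.072, 0.004]
contact_force: [0.6, 0.1, 0.1]
grip_width: 0.0853
gripper_force: 0.0
```

Emit:
apply_moves([
  [-0.16,-0.17,0,0,0,0],
  [-0.32,-0.34,0,0,0,0],
  [-0.32,-0.34,0,0,0,0],
])

```text
clock: 3.15
tcp_pos: [0.4163, 0.212, 0.2817]
orientation: [0.664, 3.07, -0.0]
contact_force: [0.2, 0.6, 0.1]
grip_width: 0.0854
gripper_force: 0.0
```

```bash
cat >> h.py <<'E'
def fitcirc(f,mask,z,Rr,c0,zs=None):
    "fit centre of circle radius Rr at height z to outer contour of mask"
    from scipy.optimize import least_squares
    c=max(cv2.findContours(mask.astype(np.uint8),0,1)[0],key=cv2.contourArea)[:,0].astype(float)
    ok=(c.min(1)>2)&(c[:,0]<557)&(c[:,1]<417);c=c[ok]
    P=np.array([onz(f,p,z)[:2] for p in c])
    s=least_squares(lambda q:np.hypot(*(P-q[:2]).T)-q[2],list(c0)+[Rr],loss='soft_l1',f_scale=.001)
    return s.x,np.std(s.fun),len(P)
E
python3 - <<'E'
from h import *
np.set_printoptions(precision=4,suppress=True)
o=r.get_obs();print(o['clock'],o['tcp_pos'],o['orientation'],o['contact_force'])
f=r.grab_frame('wrist');save(f,'w1');print(f['intrinsics'][0,0],f['eye'])
for d in r.outline_of(f,'tier')[:3]: print(d['conf'],d['rect'],fitcirc(f,d['pixels'],.007,.065,(.415,.215)))
for t,z in (('tier',0),('hub_mid',.036),('dish',0)):
    for d in r.landmark_of(f,t)[:3]: print(t,d,onz(f,d['point'],z))
print(units([.487,.037,.22]))
E
```

```text
3.15 [0.4163 0.212  0.2817] [ 0.6644  3.0696 -0.0002] [0.2043 0.5883 0.1368]
320.26858463553276 [0.3497 0.2431 0.4252]
0.86 [38.7, 289.4, 75.2, 41.9] (array([ 0.4802, -0.1701,  0.0451]), np.float64(0.012206420057640026), 185)
0.62 [245.9, 126.6, 99.0, 98.6] (array([0.4332, 0.2208, 0.0652]), np.float64(0.00044867440007604123), 276)
0.61 [220.1, 1.9, 83.9, 82.0] (array([0.2637, 0.2502, 0.0471]), np.float64(0.0006001291821528292), 196)
tier {'point': [293.6, 177.3], 'conf': 0.85} [0.4322 0.2193 0.    ]
tier {'point': [83.0, 323.8], 'conf': 0.62} [ 0.5092 -0.1819  0.    ]
tier {'point': [258.4, 46.3], 'conf': 0.57} [0.267  0.2461 0.    ]
hub_mid {'point': [189.6, 277.6], 'conf': 0.96} [0.4934 0.0356 0.036 ]
dish {'point': [196.4, 267.7], 'conf': 0.72} [0.4965 0.0338 0.    ]
[-0.5586 -0.546   0.245 ]
```

Emit:
apply_moves([
  [-0.17,-0.16,0.06,0,0,0],
  [-0.34,-0.32,0.16,0,0,0],
  [-0.5,-0.46,0.26,0,0,0],
  [-0.58,-0.52,0.33,0,0,0],
  [-0.58,-0.52,0.33,0,0,0],
])

```text
clock: 4.03
tcp_pos: [0.4943, 0.0383, 0.1974]
orientation: [-0.654, -3.071, 0.003]
contact_force: [0.2, 0.6, 0.9]
grip_width: 0.0853
gripper_force: 0.0
```

Run:
```python
from h import *
np.set_printoptions(precision=4,suppress=True)
o=r.get_obs();print(o['clock'],o['tcp_pos'],o['orientation'],o['contact_force'])
f=r.grab_frame('wrist');save(f,'w2');print(f['eye'])
for d in r.outline_of(f,'dish')[:2]: print(d['conf'],d['rect'],fitcirc(f,d['pixels'],.024,.097,(.49,.035)))
for t,z in (('hub_mid',.036),('dish',0)):
    for d in r.landmark_of(f,t)[:3]: print(t,d,onz(f,d['point'],z))
```

```text
4.025 [0.4943 0.0383 0.1974] [-0.6538 -3.0705  0.0032] [0.1561 0.6104 0.8764]
[0.4279 0.069  0.3411]
0.22 [0.8, 218.9, 27.9, 35.0] (array([473.5337, 231.4977, 526.8218]), np.float64(0.00753833331601982), 60)
hub_mid {'point': [285.3, 187.9], 'conf': 0.67} [0.4925 0.0404 0.036 ]
dish {'point': [284.6, 184.5], 'conf': 0.79} [0.4964 0.0378 0.    ]
```

View pics/w2.png

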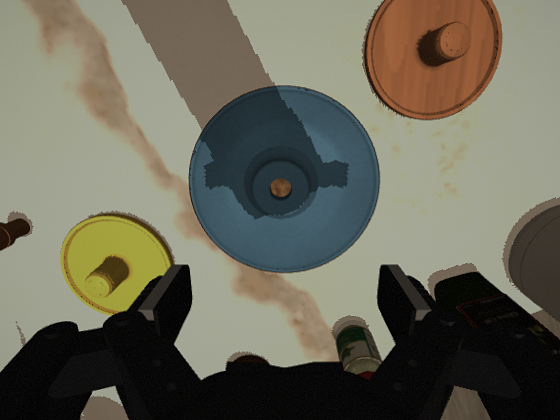

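The wrist view shows the dish centred near (285,179) and the cork in its hole near (281,187). The yellow plate is at bottom left and the large orange tier at top right.

```bash
cat >> h.py <<'E'
def dishhole(f,c0,box=None):
    im=f['pixels'];hsv=cv2.cvtColor(im,cv2.COLOR_RGB2HSV);H,S,V=cv2.split(hsv)
    blue=((H>95)&(H<120)&(S>80)).astype(np.uint8)
    n,l,st,_=cv2.connectedComponentsWithStats(blue);k=1+np.argmax(st[1:,4]);m=l==k
    out={'dish':fitcirc(f,m,.024,.097,c0)}
    cor=((H<20)&(S>90)).astype(np.uint8)
    p=proj(f,[c0[0],c0[1],.036]);n,l,st,ce=cv2.connectedComponentsWithStats(cor)
    k=1+np.argmin([np.hypot(*(c-p))+ (500 if s[4]<30 else 0) for c,s in zip(ce[1:],st[1:])])
    out['cork']=(fitcirc(f,l==k,.036,.011,c0),fitcirc(f,l==k,.023,.011,c0),st[k],ce[k])
    return out
E
python3 - <<'E'
from h import *
np.set_printoptions(precision=4,suppress=True)
f=r.grab_frame('wrist')
print(dishhole(f,(.4925,.04)))
p=proj(f,[.4925,.04,.036]).astype(int);s=50
cv2.imwrite('pics/c2.png',cv2.resize(f['pixels'][p[1]-s:p[1]+s,p[0]-s:p[0]+s,::-1],(600,600),interpolation=cv2.INTER_CUBIC));print(p)
for t in ('post',):
  a=r.grab_frame('scene');b=r.grab_frame('side')
  for g in (a,b):
    for d in r.outline_of(g,t)[:2]:
        c=d['rect'];print(d['conf'],c, [onz(g,[c[0]+c[2]/2,c[1]],.108),onz(g,[c[0]+c[2]/2,c[1]+c[3]],0)])
E
```

```text
{'dish': (array([0.4928, 0.0384, 0.0951]), np.float64(0.00033630925934791805), 531), 'cork': ((array([0.4901, 0.0361, 0.0091]), np.float64(0.0004976136480746866), 52), (array([0.4928, 0.0346, 0.0094]), np.float64(0.0005186973476210893), 52), array([267, 179,  21,  18, 288], dtype=int32), array([276.9514, 187.4514]))}
[281 188]
0.87 [355.2, 241.3, 11.0, 33.4] [array([ 0.4048, -0.263 ,  0.108 ]), array([ 0.4115, -0.268 ,  0.    ])]
0.55 [309.4, 258.0, 14.2, 37.9] [array([ 0.4179, -0.2593,  0.108 ]), array([ 0.4098, -0.2754,  0.    ])]
```

View pics/c2.png

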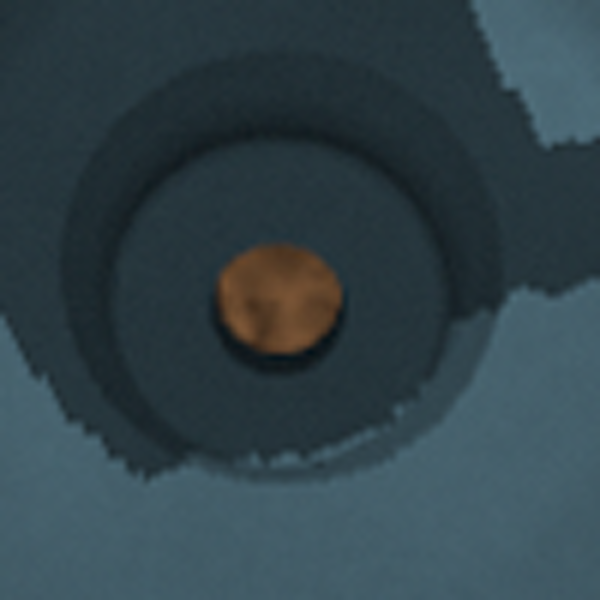

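The crop shows the hub circle centred near crop (280,302) and the hole, with its dark ring, near crop (280,308). That is about pixel (277,189) in the frame.

Run:
```python
from h import *
np.set_printoptions(precision=4,suppress=True)
f=r.grab_frame('wrist')
for p in ((277.1,188.8),(277.1,187.8)): print(onz(f,p,.036))
print(units([.413,-.262,.22]),r.get_obs()['tcp_pos'])
T=rot(r.get_obs()['orientation']);print(T, T.T@(np.array(f['eye'])-r.get_obs()['tcp_pos']))
```

```text
[0.4913 0.0344 0.036 ]
[0.4903 0.0348 0.036 ]
[-0.1902 -1.2354 -0.0843] [0.4946 0.0397 0.1991]
[[-0.9143  0.4049  0.0006]
 [ 0.4049  0.9143  0.0004]
 [-0.0003  0.0006 -1.    ]] [ 0.0735  0.0008 -0.1436]
```

Emit:
apply_moves([
  [-0.04,-0.24,-0.06,0,0,0],
  [-0.08,-0.48,-0.09,0,0,0],
  [-0.12,-0.72,-0.09,0,0,0],
  [-0.15,-0.96,-0.09,0,0,0],
  [-0.15,-1.0,-0.09,0,0,0],
])

```text
clock: 5.15
tcp_pos: [0.4256, -0.2086, 0.2217]
orientation: [0.662, 3.07, -0.001]
contact_force: [0.2, 1.0, 0.0]
grip_width: 0.0857
gripper_force: 0.0
```

Emit:
apply_moves([
  [-0.04,-0.23,0,0,0,0],
  [-0.04,-0.23,0,0,0,0],
  [-0.04,-0.23,0,0,0,0],
])

```text
clock: 5.52
tcp_pos: [0.4136, -0.2603, 0.2212]
orientation: [-0.651, -3.073, -0.001]
contact_force: [0.8, -0.1, -1.5]
grip_width: 0.0855
gripper_force: 0.0
```

Run:
```python
from h import *
np.set_printoptions(precision=4,suppress=True)
o=r.get_obs();print(o['clock'],o['tcp_pos'],o['orientation'],o['joints'])
f=r.grab_frame('wrist');save(f,'w3')
for d in r.landmark_of(f,'post')[:2]: print(d,onz(f,d['point'],0))
for d in r.outline_of(f,'post')[:2]: print(d['conf'],d['rect'])
```

```text
5.525 [ 0.4136 -0.2603  0.2212] [-0.6507 -3.0733 -0.0009] [-0.0821  0.1943  0.5934  2.0316 -0.1335  0.9529  1.7338]
{'point': [288.2, 183.1], 'conf': 0.88} [ 0.4211 -0.2579  0.    ]
0.67 [272.4, 172.7, 27.1, 44.5]
```

View pics/w3.png

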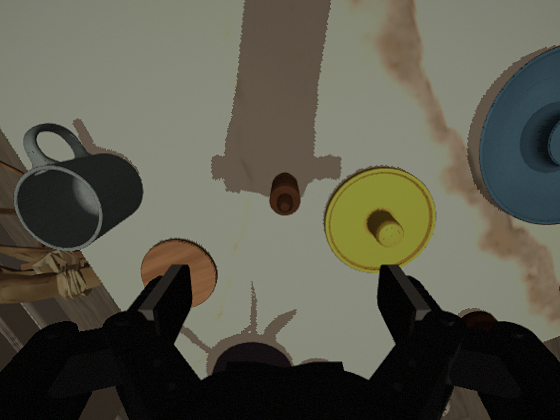

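The wrist view shows the post at (285,195), with its stem-top shoulder circle near (285,201). The yellow plate is at (380,220) and the mug is at upper left.

Run:
```python
from h import *
np.set_printoptions(precision=4,suppress=True)
f=r.grab_frame('wrist')
d=r.outline_of(f,'post')[0];m=d['pixels'];H,S,V=cv2.split(cv2.cvtColor(f['pixels'],cv2.COLOR_RGB2HSV))
m=((H<15)&(S>110)).astype(np.uint8);m[:, :255]=0;m[:,315:]=0;m[:160]=0;m[230:]=0
from scipy.optimize import minimize
ang=np.linspace(0,2*np.pi,40)
def sil(x,y):
    pts=[];M=np.zeros((1680,2240),np.uint8)
    for z0,z1,a,b in ((0,26,10,10),(26,88,14,14),(88,100,7,7),(100,108,7,3.5)):
        q=np.array([proj(f,[x+rr*np.cos(t)/1e3,y+rr*np.sin(t)/1e3,z/1e3]) for z,rr in((z0,a),(z1,b)) for t in ang])
        cv2.fillConvexPoly(M,cv2.convexHull(((q+.5)*4).astype(np.float32)).astype(int),1)
    return cv2.resize(M.astype(np.float32),(560,420),interpolation=cv2.INTER_AREA)
c=lambda q:np.abs(sil(*q)-m).sum()
s=minimize(c,(.418,-.259),method='Nelder-Mead',options=dict(initial_simplex=[(.41,-.259),(.422,-.255),(.418,-.268)],xatol=2e-4,fatol=.5))
print(s.x,s.fun,m.sum(),onz(f,(285,201),.088)); print(units([*s.x,.16]))
```

```text
[ 0.4158 -0.2606] 69.5 1009 [ 0.4173 -0.2598  0.088 ]
[-0.0085  0.0012  0.2449]
```

Emit:
apply_moves([
  [-0.009,0.001,0.22,0,0,0],
  [-0.009,0.001,0.44,0,0,0],
  [-0.009,0.001,0.62,0,0,0],
  [-0.009,0.001,0.713,0,0,0],
  [-0.009,0.001,0.713,0,0,0],
])

```text
clock: 6.4
tcp_pos: [0.4144, -0.2608, 0.0416]
orientation: [-0.649, -3.07, -0.001]
contact_force: [-0.0, 0.3, 0.6]
grip_width: 0.0854
gripper_force: 0.0
```

Emit:
apply_moves([
  [0,0,0,0,0,0],
  [0,0,0,0,0,0],
  [0,0,0,0,0,0],
  [0,0,0,0,0,0],
  [0,0,0,0,0,0],
], claw=0, newtons=60)

```text
clock: 7.02
tcp_pos: [0.4161, -0.262, 0.0439]
orientation: [0.651, 3.072, 0.0]
contact_force: [-1.2, 1.0, 7.7]
grip_width: 0.0268
gripper_force: 58.4
```

Emit:
apply_moves([
  [0,0,-0.1,0,0,0],
  [0,0,-0.25,0,0,0],
  [0.03,0.2,-0.4,0,0,0],
  [0.07,0.43,-0.4,0,0,0],
  [0.11,0.65,-0.4,0,0,0],
])

```text
clock: 7.65
tcp_pos: [0.4569, -0.1004, 0.144]
orientation: [0.652, 3.071, 0.002]
contact_force: [0.9, -0.3, -0.5]
grip_width: 0.0269
gripper_force: 59.2
```

Emit:
apply_moves([
  [0.04,0.23,0,0,0,0],
  [0.08,0.45,0,0,0,0],
  [0.093,0.55,0,0,0,0],
  [0.093,0.55,0,0,0,0],
  [0.093,0.55,0,0,0,0],
])

```text
clock: 8.28
tcp_pos: [0.4902, 0.0318, 0.143]
orientation: [-0.653, -3.073, 0.001]
contact_force: [-0.2, -0.5, -1.3]
grip_width: 0.0267
gripper_force: 59.3
```

Run:
```python
from h import *
np.set_printoptions(precision=4,suppress=True)
o=r.get_obs();print(o['clock'],o['tcp_pos'],o['orientation'],o['contact_force'],o['grip_width'])
f=r.grab_frame('wrist');save(f,'w4')
print(dishhole(f,(.491,.0345)),units([.491,.0345,.15]))
p=proj(f,[.491,.0345,.036]);print(p,proj(f,[*o['tcp_pos'][:2],o['tcp_pos'][2]-.043]))
```

```text
8.275 [0.4902 0.0318 0.143 ] [-0.653  -3.0727  0.0008] [-0.1824 -0.4729 -1.3028] 0.026666344331785476
{'dish': (array([0.4881, 0.0411, 0.0915]), np.float64(0.020112922623829004), 703), 'cork': ((array([0.4897, 0.036 , 0.0088]), np.float64(0.0005832444934468542), 60), (array([0.4932, 0.0346, 0.0093]), np.float64(0.0006135389397670258), 60), array([276, 193,  25,  21, 388], dtype=int32), array([288.0309, 203.116 ]))} [ 0.0021  0.0123 -0.0278]
[286.9737 205.3068] [283.3154 234.579 ]
```

View pics/w4.png

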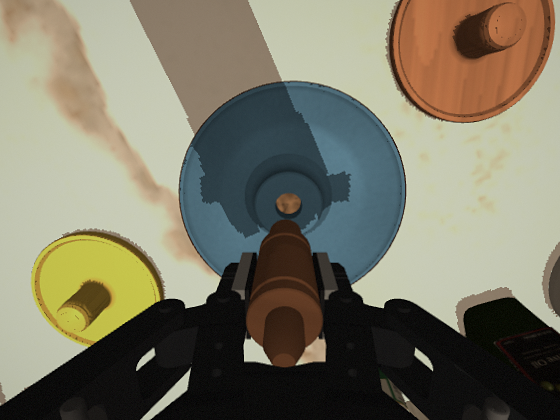

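The wrist view shows the held post's tenon tip near (286,222) and the hole near (288,205), so they are almost aligned sideways. I'll lower to just above the hub.

Emit:
apply_moves([
  [0.002,0.01,0.1,0,0,0],
  [0.002,0.01,0.2,0,0,0],
  [0.002,0.01,0.2,0,0,0],
  [0.002,0.01,0.2,0,0,0],
])

```text
clock: 8.82
tcp_pos: [0.4916, 0.0345, 0.0938]
orientation: [0.654, 3.072, 0.0]
contact_force: [0.2, 0.1, 0.0]
grip_width: 0.0268
gripper_force: 59.2
```

Run:
```python
from h import *
np.set_printoptions(precision=4,suppress=True)
P=[]
for i in range(4):
    f=r.grab_frame('wrist');o=r.get_obs();P.append(np.r_[o['tcp_pos'],f['eye'],o['contact_force']])
print(np.array(P),o['clock'])
p=proj(f,[.491,.0345,.036]);print(p,proj(f,[*np.mean(P,0)[:2],np.mean(P,0)[2]-.043]))
x,y=int(p[0]),int(p[1]);print(x,y)
cv2.imwrite('pics/c5.png',cv2.resize(f['pixels'][y-60:y+60,x-80:x+80,::-1],(800,600),interpolation=cv2.INTER_CUBIC))
```

```text
[[ 0.4919  0.0348  0.094   0.4248  0.065   0.2373 -0.6625 -0.5927 -1.4248]
 [ 0.492   0.035   0.0941  0.4249  0.0652  0.2374  0.329   1.028  -0.6889]
 [ 0.492   0.0352  0.094   0.425   0.0654  0.2375 -0.1576  0.3182 -0.428 ]
 [ 0.4918  0.0353  0.0939  0.4249  0.0655  0.2374 -0.1108 -0.4078 -1.6443]] 9.025
[281.7157 225.4248] [283.0048 234.5246]
281 225
```

View pics/c5.png

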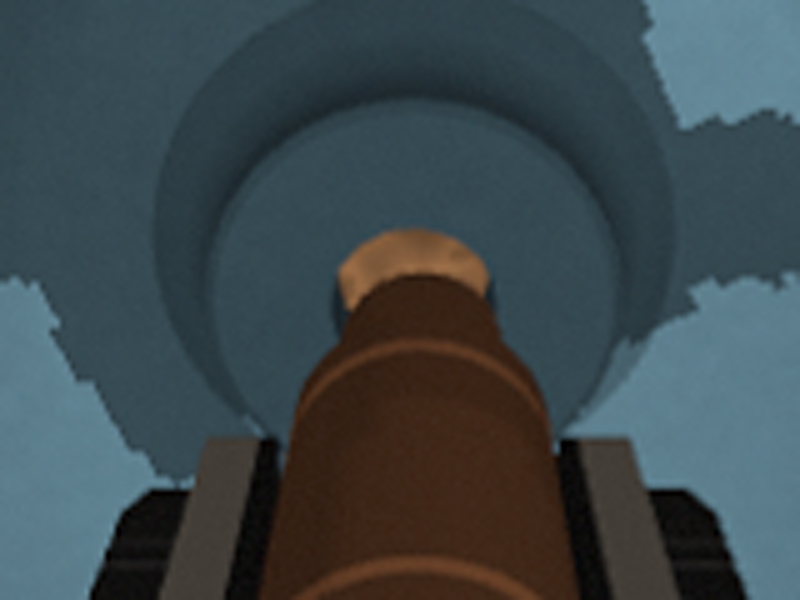

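The crop shows the tenon tip at crop (423,273), just short of the hole, whose near edge is at crop (415,228). I'll compute the remaining offset.

Run:
```python
from h import *
from scipy.optimize import least_squares
np.set_printoptions(precision=4,suppress=True)
f=r.grab_frame('wrist');o=r.get_obs()
t=np.linspace(0,2*np.pi,181)
def edge(q,z,rr):
    P=np.array([proj(f,[q[0]+rr*np.cos(a),q[1]+rr*np.sin(a),z]) for a in t]);return P
def solve(z,rr,col,row,c0):
    def g(q):
        P=edge(q,z,rr);return [P[:,0].min()/2+P[:,0].max()/2-col,P[:,1].min()-row]
    s=least_squares(g,c0,diff_step=1e-3);P=edge(s.x,z,rr);print(s.x,s.fun,P.min(0),P.max(0));return s.x
h=solve(.036,.011,283.6,210.1,(.491,.0345))
hb=solve(.036,.028,283.8,165+98/5-.5,(.491,.0345))
for dz in (.041,.043,.045):
    p=solve(.094-dz,.010,285.2,219.1,(.492,.035))
    T=rot(o['orientation'])
    print('tool shift units hole-post',(T.T@np.r_[h-p,0])/.25,(T.T@np.r_[hb-p,0])/.25)
```

```text
[0.4916 0.0357] [0. 0.] [267.1354 210.1   ] [300.0646 241.0907]
[0.4913 0.036 ] [0. 0.] [241.8536 184.1   ] [325.7464 263.1537]
[0.4916 0.0368] [-0. -0.] [268.9906 219.1   ] [301.4094 249.3476]
tool shift units hole-post [-0.0021 -0.004  -0.    ] [-0.0002 -0.0035 -0.    ]
[0.4922 0.0365] [0. 0.] [269.162 219.1  ] [301.238  249.0326]
tool shift units hole-post [ 0.0006 -0.0041 -0.    ] [ 0.0025 -0.0035 -0.    ]
[0.4928 0.0363] [0. 0.] [269.3297 219.1   ] [301.0703 248.724 ]
tool shift units hole-post [ 0.0033 -0.0041 -0.    ] [ 0.0052 -0.0035 -0.    ]
```

Emit:
apply_moves([
  [0.002,-0.004,0.03,0,0,0],
  [0.002,-0.004,0.05,0,0,0],
  [0.002,-0.004,0.056,0,0,0],
  [0.002,-0.004,0.06,0,0,0],
  [0.002,-0.004,0.06,0,0,0],
])

```text
clock: 9.7
tcp_pos: [0.4905, 0.0346, 0.078]
orientation: [0.652, 3.073, -0.0]
contact_force: [0.7, 0.1, -1.6]
grip_width: 0.027
gripper_force: 59.2
```

Emit:
apply_moves([
  [0,0,0.002,0,0,0],
  [0,0,0.004,0,0,0],
  [0,0,0.006,0,0,0],
  [0,0,0.008,0,0,0],
  [0,0,0.008,0,0,0],
])

```text
clock: 10.32
tcp_pos: [0.4905, 0.0347, 0.076]
orientation: [0.651, 3.073, 0.0]
contact_force: [1.6, -1.2, -1.6]
grip_width: 0.027
gripper_force: 59.2
```

Emit:
apply_moves([
  [0,0,0.003,0,0,0],
  [0,0,0.006,0,0,0],
  [0,0,0.009,0,0,0],
  [0,0,0.012,0,0,0],
  [0,0,0.012,0,0,0],
])

```text
clock: 10.95
tcp_pos: [0.4905, 0.0346, 0.073]
orientation: [0.651, 3.073, 0.0]
contact_force: [2.0, -0.5, -1.4]
grip_width: 0.0267
gripper_force: 59.2
```

Emit:
apply_moves([
  [0,0,0.006,0,0,0],
  [0,0,0.012,0,0,0],
  [0,0,0.018,0,0,0],
  [0,0,0.024,0,0,0],
  [0,0,0.024,0,0,0],
])

```text
clock: 11.58
tcp_pos: [0.4905, 0.0347, 0.067]
orientation: [0.652, 3.073, 0.0]
contact_force: [1.8, -0.3, -1.2]
grip_width: 0.0265
gripper_force: 59.3
```

Emit:
apply_moves([
  [0,0,0.005,0,0,0],
  [0,0,0.01,0,0,0],
  [0,0,0.015,0,0,0],
  [0,0,0.02,0,0,0],
  [0,0,0.02,0,0,0],
])

```text
clock: 12.2
tcp_pos: [0.4906, 0.0346, 0.0625]
orientation: [0.652, 3.073, 0.001]
contact_force: [0.5, -0.2, 6.3]
grip_width: 0.0269
gripper_force: 59.7
```

Emit:
apply_moves([
  [0,0,0.007,0,0,0],
  [0,0,0.014,0,0,0],
  [0,0,0.021,0,0,0],
  [0,0,0.028,0,0,0],
  [0,0,0.028,0,0,0],
])

```text
clock: 12.82
tcp_pos: [0.4906, 0.0346, 0.0554]
orientation: [0.652, 3.073, 0.001]
contact_force: [0.4, 0.1, 5.7]
grip_width: 0.0264
gripper_force: 59.7
```

Emit:
apply_moves([
  [0,0,0.003,0,0,0],
  [0,0,0.006,0,0,0],
  [0,0,0.009,0,0,0],
  [0,0,0.009,0,0,0],
])

```text
clock: 13.32
tcp_pos: [0.4907, 0.0346, 0.0538]
orientation: [0.652, 3.073, 0.001]
contact_force: [-1.7, -1.4, 15.0]
grip_width: 0.0265
gripper_force: 60.6
```

Emit:
apply_moves([
  [0,0,0.002,0,0,0],
  [0,0,0.003,0,0,0],
  [0,0,0.003,0,0,0],
])

```text
clock: 13.7
tcp_pos: [0.4908, 0.0346, 0.0537]
orientation: [0.652, 3.073, 0.002]
contact_force: [-4.3, -2.0, 24.6]
grip_width: 0.0266
gripper_force: 61.3
```

Emit:
apply_moves([
  [0,0,-0.004,0,0,0],
  [0,0,-0.005,0,0,0],
])

```text
clock: 13.95
tcp_pos: [0.4907, 0.0346, 0.0539]
orientation: [0.652, 3.073, 0.001]
contact_force: [0.5, -0.4, 6.7]
grip_width: 0.0269
gripper_force: 59.2
```

Emit:
apply_moves([
  [0,0,0,0,0,0],
  [0,0,0,0,0,0],
  [0,0,0,0,0,0],
  [0,0,0,0,0,0],
], claw=0.8)

```text
clock: 14.45
tcp_pos: [0.4902, 0.0347, 0.0531]
orientation: [-0.651, -3.073, 0.0]
contact_force: [0.1, -0.1, -1.0]
grip_width: 0.068
gripper_force: 0.0
```

Emit:
apply_moves([
  [0,0,-0.15,0,0,0],
  [0,0,-0.35,0,0,0],
  [0,0,-0.55,0,0,0],
  [0,0,-0.65,0,0,0],
  [0,0,-0.65,0,0,0],
])

```text
clock: 15.08
tcp_pos: [0.4916, 0.0349, 0.2175]
orientation: [0.651, 3.07, 0.004]
contact_force: [0.9, 0.5, 0.2]
grip_width: 0.0682
gripper_force: 0.0
```

Run:
```python
from h import *
np.set_printoptions(precision=4,suppress=True)
o=r.get_obs();print(o['clock'],o['tcp_pos'],o['orientation'])
f=r.grab_frame('wrist');b=r.grab_frame('side')
x,y=proj(f,[.491,.0345,.1]).astype(int);X,Y=proj(b,[.491,.0345,.06]).astype(int);print(x,y,X,Y,proj(f,[.491,.0345,.098]),proj(f,[.491,.0345,.118]),proj(f,[.491,.0345,.036]))
c=lambda g,x,y:cv2.resize(g['pixels'][y-50:y+50,x-40:x+40,::-1],(400,500),interpolation=cv2.INTER_CUBIC)
cv2.imwrite('pics/c6.png',np.hstack([c(f,x,y),c(b,X,Y)]))
print(units([.433,.2205,.2]))
```

```text
15.075 [0.4916 0.0349 0.2175] [0.6506 3.0701 0.004 ]
282 201 276 201 [282.3836 200.855 ] [282.3146 207.6491] [282.5471 184.7687]
[0.5093 0.5868 0.061 ]
```

View pics/c6.png

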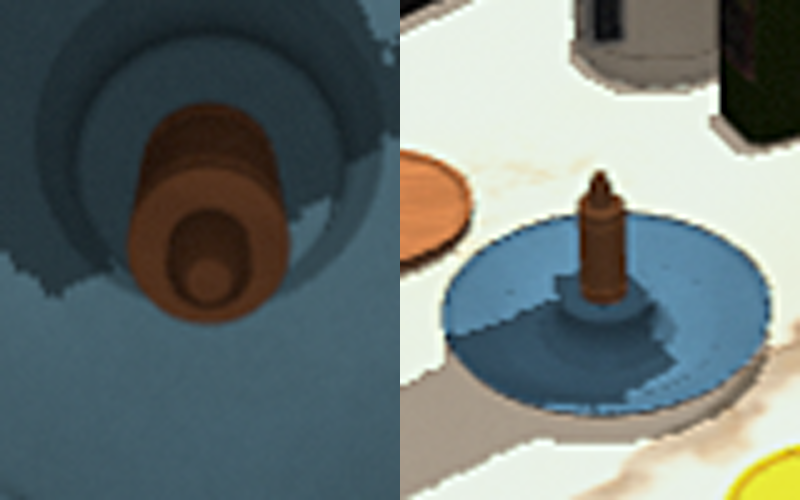

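The post stands upright and fully seated: its shoulder is on the hub in both views, and the stem top is near wrist pixel (283.5,199.5). Next is the tier.

Emit:
apply_moves([
  [0.15,0.17,0,0,0,0],
  [0.3,0.34,0,0,0,0],
  [0.43,0.5,0.03,0,0,0],
  [0.51,0.587,0.07,0,0,0],
  [0.51,0.587,0.07,0,0,0],
], claw=1)

```text
clock: 15.8
tcp_pos: [0.4311, 0.2222, 0.196]
orientation: [-0.643, -3.072, 0.005]
contact_force: [-0.2, -0.0, 0.0]
grip_width: 0.0853
gripper_force: 0.0
```

Run:
```python
from h import *
np.set_printoptions(precision=4,suppress=True)
f=r.grab_frame('wrist');o=r.get_obs();print(o['clock'],o['tcp_pos'])
save(f,'w7')
for d in r.outline_of(f,'tier')[:3]: print(d['conf'],d['rect'],fitcirc(f,d['pixels'],.010,.065,(.433,.2205)))
H,S,V=cv2.split(cv2.cvtColor(f['pixels'],cv2.COLOR_RGB2HSV))
m=((H<16)&(S>100)).astype(np.uint8);n,l,st,ce=cv2.connectedComponentsWithStats(m);k=1+np.argmax(st[1:,4]);print(st[k],fitcirc(f,l==k,.014,.065,(.433,.22)))
print(proj(f,[.433,.2205,.055]),units([.433,.2205,.021]))
```

```text
15.85 [0.4322 0.2205 0.1966]
0.96 [188.1, 0.3, 105.3, 66.4] (array([ 932.481 , -415.0611, 1020.5163]), np.float64(0.01740861663055896), 166)
0.88 [221.8, 122.6, 126.5, 124.4] (array([0.4322, 0.2209, 0.0648]), np.float64(0.0005167925516293948), 347)
0.72 [0.0, 313.1, 45.8, 58.3] (array([655.4691, 326.9936, 732.1479]), np.float64(0.01397489100733023), 96)
[  221   123   125   121 11857] (array([0.4311, 0.2207, 0.0641]), np.float64(0.0003079143656080148), 345)
[283.3735 198.1868] [0.0008 0.0054 0.7045]
```

View pics/w7.png

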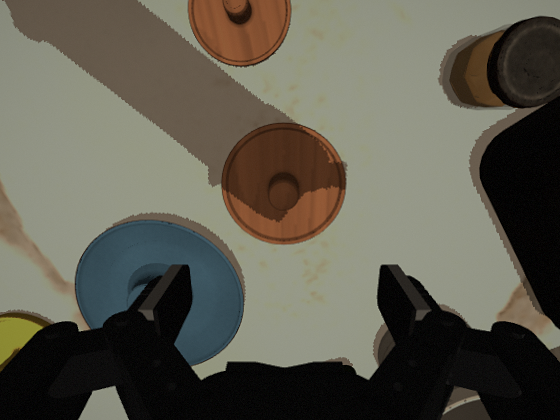

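The tier is at (284,183) and its grip at (284,195), between the open fingers. The small orange look-alike is at the top.

Emit:
apply_moves([
  [0.001,0.002,0.2,0,0,0],
  [0.001,0.002,0.4,0,0,0],
  [0.001,0.002,0.58,0,0,0],
  [0.001,0.002,0.7,0,0,0],
  [0.001,0.002,0.7,0,0,0],
])

```text
clock: 16.52
tcp_pos: [0.4325, 0.2185, 0.0216]
orientation: [-0.655, -3.07, 0.007]
contact_force: [-0.7, -0.2, 0.3]
grip_width: 0.0852
gripper_force: 0.0
```

Emit:
apply_moves([
  [0,0,0,0,0,0],
  [0,0,0,0,0,0],
  [0,0,0,0,0,0],
  [0,0,0,0,0,0],
  [0,0,0,0,0,0],
], claw=0)

```text
clock: 17.15
tcp_pos: [0.434, 0.2214, 0.0245]
orientation: [0.651, 3.072, 0.002]
contact_force: [-1.4, -0.8, 9.4]
grip_width: 0.0283
gripper_force: 58.4
```

Emit:
apply_moves([
  [0,0,-0.05,0,0,0],
  [0,0,-0.2,0,0,0],
  [0,0,-0.4,0,0,0],
  [0,0,-0.64,0,0,0],
  [0,0,-0.64,0,0,0],
])

```text
clock: 17.77
tcp_pos: [0.436, 0.2226, 0.188]
orientation: [0.651, 3.068, 0.012]
contact_force: [-0.2, 0.1, -2.9]
grip_width: 0.0279
gripper_force: 59.8
```

Run:
```python
from h import *
np.set_printoptions(precision=4,suppress=True)
for i in range(3):
    f=r.grab_frame('wrist');o=r.get_obs();print(o['clock'],o['tcp_pos'],o['contact_force'],o['grip_width'],units([.4903,.035,.184]))
save(f,'w8')
H,S,V=cv2.split(cv2.cvtColor(f['pixels'],cv2.COLOR_RGB2HSV))
m=((H<16)&(S>100)).astype(np.uint8);n,l,st,ce=cv2.connectedComponentsWithStats(m);k=1+np.argmax(st[1:,4]);print(st[k],fitcirc(f,l==k,o['tcp_pos'][2]-.0225+.014,.065,(.433,.22)))
```

```text
17.825 [0.4342 0.2218 0.1855] [-0.7664  0.9763 -3.1121] 0.027969400057375676 [-0.5081 -0.5922  0.0039]
17.875 [0.433  0.2212 0.1837] [-0.7463  1.103  -2.4796] 0.027943518108333613 [-0.5115 -0.588  -0.002 ]
17.925 [0.4324 0.2208 0.1826] [-0.6777 -0.1029 -2.2727] 0.028040187505071312 [-0.513  -0.5855 -0.0053]
[  162   126   246   228 37302] (array([0.4257, 0.225 , 0.0598]), np.float64(0.014995794561371375), 948)
```

View pics/w8.png

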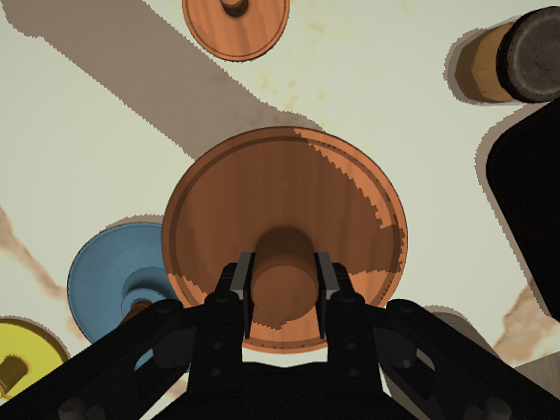

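The tier hangs level and centred in the grip: its rim spans columns 162–408 and rows 126–354, with the knob between the pads.

Emit:
apply_moves([
  [-0.11,-0.12,0,0,0,0],
  [-0.23,-0.26,0,0,0,0],
  [-0.36,-0.41,0,0,0,0],
  [-0.47,-0.54,0,0,0,0],
  [-0.513,-0.587,0,0,0,0],
])

```text
clock: 18.55
tcp_pos: [0.49, 0.0315, 0.1815]
orientation: [-0.658, -3.069, 0.005]
contact_force: [-0.3, 1.3, -1.2]
grip_width: 0.028
gripper_force: 59.8
```

Emit:
apply_moves([
  [0,0,0,0,0,0],
  [0,0,0,0,0,0],
  [0,0,0,0,0,0],
])

```text
clock: 18.92
tcp_pos: [0.4905, 0.0361, 0.1828]
orientation: [-0.648, -3.073, 0.0]
contact_force: [0.0, -0.2, -2.5]
grip_width: 0.0278
gripper_force: 59.8
```

Run:
```python
from h import *
np.set_printoptions(precision=4,suppress=True)
for i in range(3):
    f=r.grab_frame('wrist');o=r.get_obs();print(o['clock'],o['tcp_pos'],o['contact_force'],units([.4906,.0347,.184]))
H,S,V=cv2.split(cv2.cvtColor(f['pixels'],cv2.COLOR_RGB2HSV))
m=((H<16)&(S>100)).astype(np.uint8);m[235:]=0
n,l,st,ce=cv2.connectedComponentsWithStats(m);k=1+np.argmax(st[1:,4])
M=np.zeros_like(m);c=[]
from scipy.optimize import least_squares
L=(l==k);cols=np.where(L.any(0))[0];rows=np.where(L.any(1))[0]
c=[(x,np.where(L[:,x])[0][0]) for x in cols[3:-3]]+[(np.where(L[y])[0][0],y) for y in rows[40:-3]]+[(np.where(L[y])[0][-1],y) for y in rows[40:-3]]
P=np.array([onz(f,p,o['tcp_pos'][2]-.0225+.012)[:2] for p in c])
s=least_squares(lambda q:np.hypot(*(P-q[:2]).T)-q[2],[.49,.035,.065],loss='soft_l1',f_scale=.001);print(s.x,np.std(s.fun))
T=rot(o['orientation']);print(T.T@np.r_[s.x[:2]-o['tcp_pos'][:2],0])
```

```text
18.975 [0.4907 0.036  0.183 ] [ 0.7219 -0.4659 -1.484 ] [-0.0018 -0.005  -0.0041]
19.025 [0.4908 0.0359 0.1831] [ 0.3956 -0.6379 -1.7416] [-0.0011 -0.0046 -0.0036]
19.075 [0.4909 0.0357 0.1832] [-0.3236 -0.5199 -2.1828] [-0.0006 -0.004  -0.0033]
[0.4884 0.0375 0.0641] 0.0001455686290851719
[0.003  0.0007 0.    ]
```

Emit:
apply_moves([
  [-0.009,-0.004,0.05,0,0,0],
  [-0.009,-0.004,0.1,0,0,0],
  [-0.009,-0.004,0.14,0,0,0],
  [-0.009,-0.004,0.155,0,0,0],
  [-0.009,-0.004,0.155,0,0,0],
])

```text
clock: 19.7
tcp_pos: [0.4925, 0.033, 0.1442]
orientation: [-0.652, -3.073, 0.001]
contact_force: [0.2, 0.1, -2.0]
grip_width: 0.0279
gripper_force: 59.8
```

Emit:
apply_moves([
  [0,0,0.008,0,0,0],
  [0,0,0.016,0,0,0],
  [0,0,0.024,0,0,0],
  [0,0,0.032,0,0,0],
  [0,0,0.032,0,0,0],
])

```text
clock: 20.32
tcp_pos: [0.4926, 0.0331, 0.1363]
orientation: [-0.651, -3.073, 0.0]
contact_force: [-0.2, -0.0, -3.1]
grip_width: 0.0282
gripper_force: 59.8
```

Emit:
apply_moves([
  [0,0,0.01,0,0,0],
  [0,0,0.02,0,0,0],
  [0,0,0.03,0,0,0],
  [0,0,0.04,0,0,0],
  [0,0,0.04,0,0,0],
])

```text
clock: 20.95
tcp_pos: [0.4925, 0.033, 0.1263]
orientation: [-0.652, -3.073, 0.0]
contact_force: [-0.3, -1.5, -1.2]
grip_width: 0.0281
gripper_force: 59.8
```

Emit:
apply_moves([
  [0,0,0.005,0,0,0],
  [0,0,0.01,0,0,0],
  [0,0,0.014,0,0,0],
  [0,0,0.014,0,0,0],
])

```text
clock: 21.45
tcp_pos: [0.4926, 0.0331, 0.123]
orientation: [-0.651, -3.073, 0.0]
contact_force: [-0.7, -0.5, -1.0]
grip_width: 0.0283
gripper_force: 59.8
```

Emit:
apply_moves([
  [0,0,0.003,0,0,0],
  [0,0,0.006,0,0,0],
  [0,0,0.008,0,0,0],
  [0,0,0.008,0,0,0],
])

```text
clock: 21.95
tcp_pos: [0.4937, 0.0329, 0.1224]
orientation: [0.652, 3.072, 0.002]
contact_force: [-3.1, -0.9, 12.4]
grip_width: 0.0282
gripper_force: 61.3
```

Emit:
apply_moves([
  [0,0,-0.003,0,0,0],
  [0,0,-0.004,0,0,0],
])

```text
clock: 22.2
tcp_pos: [0.4931, 0.0331, 0.1225]
orientation: [0.652, 3.072, 0.001]
contact_force: [-0.8, -0.7, 4.7]
grip_width: 0.0279
gripper_force: 60.4
```

Emit:
apply_moves([
  [0,0,0,0,0,0],
  [0,0,0,0,0,0],
  [0,0,0,0,0,0],
  [0,0,0,0,0,0],
  [0,0,0,0,0,0],
], claw=0.9)

```text
clock: 22.82
tcp_pos: [0.4927, 0.0331, 0.122]
orientation: [-0.652, -3.073, 0.0]
contact_force: [0.3, -0.4, 0.1]
grip_width: 0.0767
gripper_force: 0.0
```

Emit:
apply_moves([
  [0,0,-0.1,0,0,0],
  [0,0,-0.3,0,0,0],
  [0,0,-0.5,0,0,0],
  [0,0,-0.55,0,0,0],
  [0,0,-0.55,0,0,0],
])

```text
clock: 23.45
tcp_pos: [0.4929, 0.0333, 0.2598]
orientation: [0.651, 3.073, 0.002]
contact_force: [-0.6, 0.9, -0.6]
grip_width: 0.0769
gripper_force: 0.0
```

Run:
```python
from h import *
np.set_printoptions(precision=4,suppress=True)
o=r.get_obs();print(o['clock'],o['tcp_pos'],o['contact_force'])
f=r.grab_frame('wrist');b=r.grab_frame('side')
X,Y=proj(b,[.491,.0345,.08]).astype(int);print(X,Y,proj(b,[.491,.0345,.153]),proj(b,[.491,.0345,.098]))
w=cv2.resize(f['pixels'][:,:,::-1],(400,300));c=cv2.resize(b['pixels'][Y-70:Y+70,X-47:X+47,::-1],(400,596),interpolation=cv2.INTER_CUBIC)
cv2.imwrite('pics/c9.png',np.hstack([np.vstack([w,np.zeros((296,400,3),np.uint8)]),c]))
H,S,V=cv2.split(cv2.cvtColor(f['pixels'],cv2.COLOR_RGB2HSV))
m=((H<16)&(S>100)).astype(np.uint8);n,l,st,ce=cv2.connectedComponentsWithStats(m);k=1+np.argmax(st[1:,4]);print(fitcirc(f,l==k,.110,.065,(.49,.035)))
```

```text
23.45 [0.4929 0.0333 0.2598] [-0.5574  0.9144 -0.5607]
276 196 [275.8568 174.3435] [276.4301 190.8514]
(array([0.4916, 0.0342, 0.0647]), np.float64(0.00030556643152451193), 384)
```

View pics/c9.png

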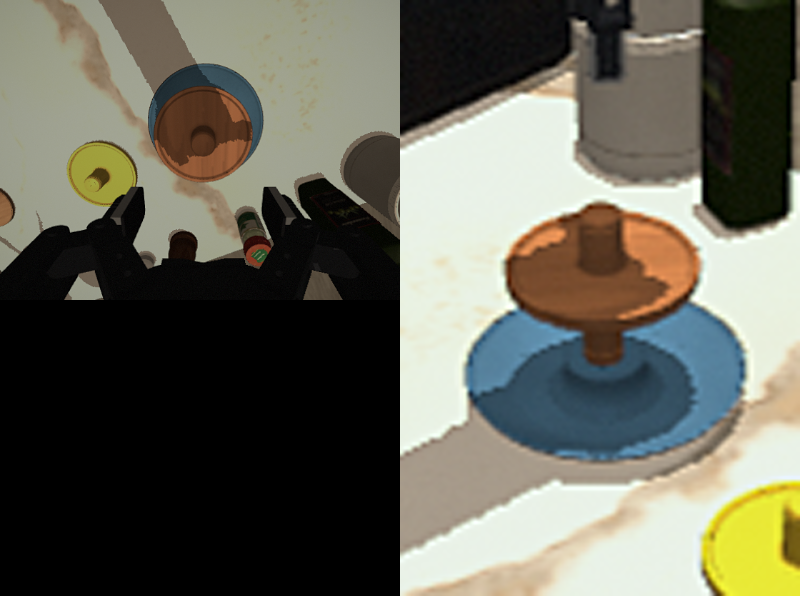

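The plate sits level on the post at (0.4916, 0.0342). The rim radius fits at the seated height, the post is still home, and the gripper is clear.

```bash
python3 -c "
from bench import r
print(r.hand_in())"
```

```text
the job is handed in; nothing more can be done
None
```

I pressed the post fully home in the hub, set the large orange plate level on top of it, and handed the job in at about 23.5 s; the hand-in returned no verdict, but my last images showed both seated and the gripper clear.

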